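# Open the sunken water valve on the balcony ledge with the T-key

### The arm

A 7-joint arm with a two-finger parallel gripper is mounted at the origin on the work surface. World frame = base frame: x ahead of the robot, y to its left, z up, the work surface at z = 0. Lengths are in m, angles in rad, forces in N, time in s.
With the tool pointing down it reaches from about 0.4 to 0.85 m from the base axis. Payload 4.5 kg.
Tool frame: the origin (TCP) lies between the finger pads; the fingertips stand 19 mm ahead of it and the grasp point (between the pads) is the TCP; z points along the fingers, y is the direction in which the jaws open and shut (so a half turn about z gives the same grasp; the last joint's range is limited). The gripper opens to 88 mm and grips with 3 to 60 N. Pads are 18 mm wide; open, the fingers measure 123 mm over their backs; the gripper's body (75 mm by 187 mm) begins 45 mm behind the grasp point.
Start: joints at [1.348, 0.689, -0.195, 1.565, 0.157, 0.902, -0.215], TCP at [0.159, -0.605, 0.258] pointing down, gripper open.
Joint ranges: [-3.01, 3.01], [-0.46, 2.08], [-1.47, 1.51], [0.13, 2.56], [-1, 4.14], [0.04, 2.09], [-2.66, 2.66]. Speed limits (rad/s): [2.57, 2.57, 3.14, 3.14, 3.14, 3.14, 3.14].

### API

Orientations are given as a unit quaternion [x, y, z, w].
In Python, from plant import status, snapshot, finish_job, cut_out, tip_of gives the robot as it stands. The module is installed in compiled form; this text tells all that it offers.
- The arm moves only by the tool carry_out, never from a script. Its arguments are lists of equal length, an entry for each row: "linear": the shift along the world's x, y, z in m, a list of three; "roll": the turn about the world's z in rad. A call has 1 to 8 rows; each row is the pose to reach, as a shift and turn from the pose measured when the call began; what a row does not reach only later rows make up. A row lasts 1/12 s, in which the tool goes at most 41.7 mm and 7.16 degrees, less where a joint would pass 70% of its speed; a pose out of reach is approached as far as the arm can. A call with a gripper value outside its range is refused whole. "gripper" is the opening, from 0 (shut) to 1 (fully open), set as the call begins (left out, the last holds). The fingers move at their own pace and stop on an object; "grip_force" is the grip in N (left out, the last holds). Time passes only in rows, so rows that repeat a pose let the fingers close. It gives the time, the measured TCP pose, the force and the opening at its end, in the units of the state.
- status.get_state(): the state, without advancing time (a new reading comes with each control period).
- snapshot(name): name is "scene" or "top" or "wrist"; returns a dict with "img" (420x560x3 uint8, red, green, blue), "range_z" (420x560 float32, m along the optical axis (not along the pixel's ray), 0 where there is no reading), "fx", "fy", "cx", "cy" (pixels), "world_from_camera" (4x4, takes a point from camera to world coordinates). Camera axes: x right, y down, z forward; pixel columns grow to the right and rows downward; lengths in m; the calibration is good to about 2 mm. A picture is of the moment at which its call begins.
- finish_job(): hands the job in, once; it reports no verdict.
Trained networks look in a picture, given as the dict that the camera call returned (one of the last four; its "shot" number tells which), for a name from the list of things; names that differ only in an ending like _2 or _b are one class to them, and where a whole thing is asked for, a point or a joint stands for the part that bears it (a point fixed in the world has none). Each returns a list of dicts, best first, with "confidence" (0 to 1); they miss things now and then, are a little off and sometimes report something else, mostly with a low value. They report only what shows in the picture. A call takes as long as a camera call. They do not tell look-alikes from the thing itself.
- cut_out(picture, query): "region" (420x560 bool, what is visible of it) and "pixel" ([column, row] in pixels, amid what is visible of it).
- tip_of(picture, query): "pixel" ([column, row] in pixels: a listed point, or the origin of a listed thing).
The state is a dict: "clock": time; "q": joint angles; "qd": joint speeds; "joint_torque": joint torques, N m; "tool_pos": TCP position; "eef_rot": TCP orientation; "contact_force": force on the tool from outside, world axes, zero at the start; "moment": the same for the moment, N m; "opening": opening from 0.0 (shut) to 1.0 (fully open).
Only numpy, scipy, OpenCV 4.12 (cv2) and the standard library are available. Lean on these libraries where they do the work, as an engineer would, in place of code of your own. Each camera call takes 0.05 s, during which the arm holds its last target.

### The job

Turn the water on for the balcony tap: take the T-key from its holder, lower it down the shaft of the valve box until its socket sits fully over the square spindle, and turn it anticlockwise until the valve is fully open against its stop. Feel for the fit with a light hand: do not ram, drop or strain the key, the spindle, the box or the holder. Then draw the key out, stand it back down in its holder and let go; leave everything else on the ledge where it is.

Things in the scene. Friction and masses are not known exactly. Their poses are not given: they have to be found in the camera images.
- key_grip (a point): centre of the cross bar of the steel T-key (0.4 kg), which at first stands upright and loose in its holder. Axes: x along the bar, z up the shank. Bar 130 mm long, 14 mm wide, 16 mm high, red grips (18 x 20 mm) on the outer 32 mm of each end; 14 mm round shank with a 21 mm collar under the bar. The socket's lower rim is 160 mm below this point
- key_mouth (a point): centre of the lower rim of the T-key's square box socket, 160 mm below key_grip; same axes. Socket 27 x 27 mm outside, 32 mm high, sides parallel to the bar's; its square hole is 18 mm wide and 20 mm deep
- valve_box: grey precast valve box fixed to the ledge, 150 x 150 mm, 140 mm high, with a round vertical shaft of 50 mm bore down its middle, open at the top. Origin under its centre, x and y along its sides, z up
- shaft_mouth (a point): centre of the shaft's open top, 140 mm above the ledge. At its foot stands an upright greased brass spindle, 16 mm square, within 1 mm of the shaft's centre line; its top, 94 mm below this point, is drawn in to a 12 mm round nose over the last 4 mm, so a socket out of line rests about 2 to 4 mm below the top. Gland at 120 mm. Fully seated, the key's mouth is 114 mm below this point
- spindle (a joint): turn of the square valve spindle, rad: 0 shut, 1.571 fully open at a fixed stop; opens anticlockwise from above. Starts a little open, turns stiffly (0.2 N m), stays put; the key has about 8 degrees of play each side. Which way the square's sides face is not measured and can be any: rest the key lightly on it and turn bit by bit until it drops over
- holder: grey plastic key holder fixed to the ledge: upright round sleeve, 82 mm high, 42 mm bore from 66 mm height down, flared to 58 mm bore at the rim, on a foot 84 mm across. Origin under its centre, z up
- holder_floor (a point): centre of the holder's inside floor, 8 mm above the ledge, on which the key's socket stands; the inside of the sleeve rises 74 mm from it
- shaft_cover: round cast cover of the valve box, 90 mm across, 10 mm thick (14 mm with its lifting bar), lifted off and lying flat on the ledge; origin under its centre; leave it where it lies
- kimchi_container: beige plastic kimchi container with side latches, 182 x 276 x 141 mm, 2.2 kg; origin under its centre; leave it
- jar: brown glazed jar with lid, 168 mm across, 192 mm high; origin under its centre; leave it
- ladle: steel ladle lying on the ledge, bowl 88 mm across, handle reaching 260 mm from the bowl's centre along its -x; origin under the bowl's centre; leave it
- cutting_board: white plastic cutting board, 200 x 300 x 10 mm, lying flat; origin under its centre; leave it
- bamboo_paddle: bamboo paddle, about 245 mm long, 62 mm wide, 8 mm thick, lying on the cutting board; leave it
- scrub_brush: blue scrubbing brush, 150 x 50 x 38 mm, lying bristles down; origin under its centre; leave it
There are look-alikes about, which are no part of the job. Leave any pink look-alike of the part that bears key_grip alone.

How it is judged:
By the outcome, as a careful person would: the job done as asked, in the order asked, and still so for the second after the job is handed in, with the robot touching nothing.
It also fails if it takes over 67 s, if anything falls off the work surface, if the arm or the gripper's body presses on something with over 40 N, if the wrist force passes 120 N, or if a joint passes its speed limit or range.

## Working session

There is one attempt and no reset: what is moved stays moved. The work goes in short steps, Python scripts to look and compute and a tool call to move; the robot and the scene stay as the last step left them, time stands still between calls to the robot, and variables do not carry over. Pictures are saved under pics/ and viewed, and the job is handed in when it is done.

Besides the shell and the picture viewer there is one more tool, called after "Emit:" as name([rows], argument=value, ...), one row to a line, values as JSON. carry_out: Moves the arm, as the interface text tells. Its arguments: {"type":"object","properties":{"linear":{"type":"array"},"roll":{"type":"array"},"gripper":{"type":"number"},"grip_force":{"type":"number"}},"required":["linear","roll"]}

```bash
ls; mkdir -p pics; cat > h.py <<'E'
import numpy as np, cv2
from plant import status, snapshot, finish_job, cut_out, tip_of
def save(p,name,box=None,scale=1):
    im=p["img"][:,:,::-1]
    if box: im=im[box[1]:box[3],box[0]:box[2]]
    if scale!=1: im=cv2.resize(im,None,fx=scale,fy=scale,interpolation=cv2.INTER_CUBIC)
    cv2.imwrite("pics/"+name,im)
def ray(p,px):
    T=p["world_from_camera"]; d=np.array([(px[0]-p["cx"])/p["fx"],(px[1]-p["cy"])/p["fy"],1.])
    return T[:3,3],T[:3,:3]@d
def at_z(p,px,z):
    o,d=ray(p,px); return o+d*(z-o[2])/d[2]
def at_depth(p,px):
    u,v=int(round(px[0])),int(round(px[1])); o,d=ray(p,px); return o+d*p["range_z"][v,u]
def proj(p,P):
    T=np.linalg.inv(p["world_from_camera"]); c=T[:3,:3]@np.array(P)+T[:3,3]
    return p["fx"]*c[0]/c[2]+p["cx"],p["fy"]*c[1]/c[2]+p["cy"]
def cloud(p,mask):
    v,u=np.nonzero(mask&(p["range_z"]>0)); z=p["range_z"][v,u]
    c=np.stack([(u-p["cx"])/p["fx"]*z,(v-p["cy"])/p["fy"]*z,z],1); T=p["world_from_camera"]
    return c@T[:3,:3].T+T[:3,3]
def tri(a,pa,b,pb):
    o1,d1=ray(a,pa);o2,d2=ray(b,pb)
    d1=d1/np.linalg.norm(d1);d2=d2/np.linalg.norm(d2)
    s=np.linalg.lstsq(np.stack([d1,-d2],1),o2-o1,rcond=None)[0]
    A=o1+s[0]*d1;B=o2+s[1]*d2
    return (A+B)/2,np.linalg.norm(A-B)
E
python3 - <<'E'
from h import *
np.set_printoptions(precision=4,suppress=True)
print(status.get_state())
s=snapshot("scene");t=snapshot("top")
save(s,"s0.png");save(t,"t0.png")
for n,p in(("s",s),("t",t)):
    print(n,p["world_from_camera"],p["fx"])
    for q in["key_grip","key_mouth","shaft_mouth","holder_floor","holder","valve_box"]:
        for r in tip_of(p,q): print(n,q,np.round(r["pixel"],1),round(r["confidence"],2),at_depth(p,r["pixel"]))
E
```

```text
pics
{'clock': 0.0, 'q': array([ 1.3478,  0.69  , -0.1945,  1.5663,  0.1573,  0.9025, -0.2151]), 'qd': array([ 0.0012,  0.0006,  0.0018, -0.0003,  0.0008, -0.0001, -0.001 ]), 'joint_torque': array([ -0.0003, -52.7567,  -1.2669, -15.343 ,  -0.0527,   0.0066,
         0.0002]), 'tool_pos': array([ 0.1585, -0.604 ,  0.2569]), 'eef_rot': array([ 0.9918,  0.1281, -0.0002, -0.0009]), 'contact_force': array([ 0.4673, -0.2764, -0.8191]), 'moment': array([ 0.0044, -0.0059,  0.0164]), 'opening': 1.0021355188233898}
s [[ 0.322   0.7045 -0.6325  1.3717]
 [ 0.9466 -0.2519  0.2014 -0.2583]
 [-0.0175 -0.6635 -0.7479  1.1243]
 [ 0.      0.      0.      1.    ]] 382.2067658706294
s key_grip [237.6 167.2] 0.83 [ 0.3316 -0.105   0.1694]
s key_grip [243.8 198.5] 0.77 [ 0.495  -0.1239  0.1742]
s key_mouth [236.5 195. ] 0.84 [ 0.3098 -0.1227  0.0043]
s key_mouth [245.6 228.5] 0.83 [ 0.519  -0.1366  0.0443]
s key_mouth [306.7 277.3] 0.17 [0.7668 0.0035 0.0223]
s shaft_mouth [339.2 183.5] 0.63 [0.4905 0.2349 0.1193]
s shaft_mouth [370.4 175.9] 0.58 [0.3983 0.4279 0.0107]
s holder_floor [247.8 229.5] 0.63 [ 
[... 269 characters left out ...]
   ]] 516.490622605508
t key_grip [310.6 222. ] 0.91 [ 0.4995 -0.112   0.1772]
t key_grip [421.5 246.5] 0.63 [ 0.4468 -0.451   0.0049]
t key_grip [308.5 289. ] 0.59 [ 0.324  -0.1017  0.1629]
t key_mouth [311.9 231.3] 0.7 [ 0.4905 -0.1226  0.0633]
t key_mouth [306.8 289.3] 0.62 [ 0.3235 -0.0976  0.1559]
t shaft_mouth [191.7 223.4] 0.75 [0.5222 0.2253 0.0515]
t holder_floor [309.3 230.5] 0.89 [ 0.4955 -0.1164  0.0457]
t holder_floor [310.9 230.8] 0.44 [ 0.4924 -0.1199  0.0609]
t holder_floor [189.3 224.3] 0.42 [0.5173 0.2297 0.0669]
t holder [311.6 230.1] 0.8 [ 0.4912 -0.1205  0.0833]
t valve_box [197.1 235.4] 0.68 [0.4738 0.1948 0.1456]
t valve_box [420.3 246.7] 0.68 [ 0.4455 -0.4455  0.0118]
```

View pics/s0.png

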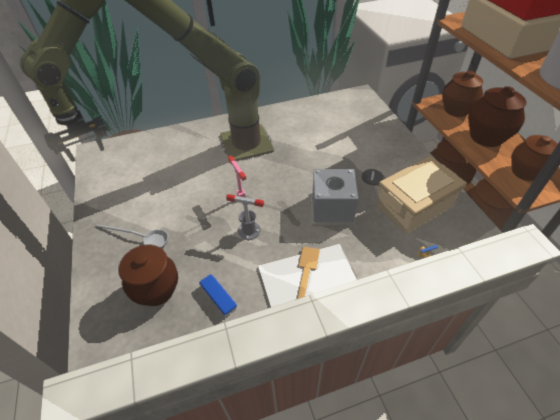

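View pics/t0.png

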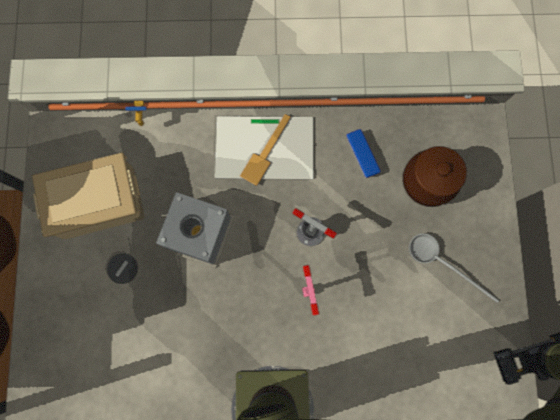

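The scene shows two look-alikes. One is the steel T-key in the grey holder (top 312,222; scene 244,199). The other is a pink T-key standing free (top 311,290; scene 238,167). I choose the steel one in the holder. The valve box is at top (192,228), with the cover at (122,268).

```bash
python3 - <<'E'
from h import *
np.set_printoptions(precision=4,suppress=True)
s=snapshot("scene");t=snapshot("top")
save(t,"t1.png",(250,180,380,320),4);save(s,"s1.png",(200,140,300,250),5)
for n,p,c in(("s",s,(244,199)),("t",t,(314,224))):
    for r in cut_out(p,"key_grip"):
        print(n,r["confidence"],r["pixel"])
        m=r["region"]
        if not m[max(0,c[1]-8):c[1]+8,c[0]-8:c[0]+8].any(): continue
        P=cloud(p,m); P=P[(P[:,2]>.145)&(P[:,2]<.2)]
        if len(P)<5: continue
        hsv=None
        ctr,sz,a=cv2.minAreaRect((P[:,:2]*1000).astype(np.float32)); print(len(P),P.mean(0),np.percentile(P[:,2],[5,50,95]),ctr,sz,a)
# red grips pixel centroids near
for n,p,b in(("s",s,(215,185,275,215)),("t",t,(285,200,345,245))):
    im=p["img"].astype(int); m=(im[:,:,0]>120)&(im[:,:,1]<70)&(im[:,:,2]<80)
    k=np.zeros_like(m);k[b[1]:b[3],b[0]:b[2]]=1;m&=k
    nn,l,st,ce=cv2.connectedComponentsWithStats(m.astype(np.uint8))
    for i in range(1,nn):
        if st[i,4]>8: print(n,ce[i],st[i,4])
E
```

```text
s 0.87 [246.4, 199.1]
254 [ 0.502  -0.1236  0.1731] [0.1599 0.1755 0.1805] (499.223388671875, -123.59553527832031) (131.38038635253906, 21.673473358154297) 57.066524505615234
s 0.56 [237.8, 177.5]
148 [ 0.3318 -0.1087  0.1671] [0.155  0.1684 0.1741] (326.41693115234375, -108.56910705566406) (128.8634033203125, 18.257091522216797) 10.48492431640625
t 0.88 [309.8, 227.3]
324 [ 0.4969 -0.1216  0.176 ] [0.1662 0.177  0.1815] (497.9451904296875, -122.32415008544922) (131.09861755371094, 19.994789123535156) 56.879638671875
t 0.8 [309.3, 289.7]
s [230.15 196.5 ] 20
s [259.125 201.75 ] 24
t [297.8358 213.1194] 67
t [329.9531 232.8281] 64
```

View pics/t1.png

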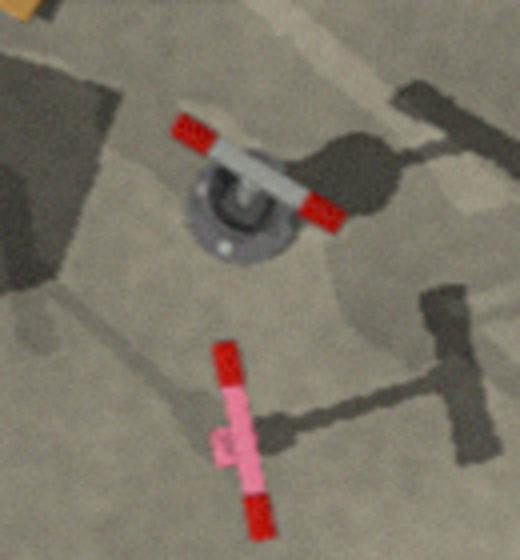

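```bash
python3 - <<'E'
from h import *
np.set_printoptions(precision=4,suppress=True)
s=snapshot("scene");t=snapshot("top")
A,e=tri(s,(230.15,196.5),t,(329.95,232.83));B,f=tri(s,(259.1,201.75),t,(297.84,213.1))
print(A,e,B,f,(A+B)/2,np.linalg.norm(A-B))
d=B-A;print("bar angle",np.degrees(np.arctan2(d[1],d[0])))
from scipy.spatial.transform import Rotation as R
st=status.get_state();print(R.from_quat(st["eef_rot"]).as_matrix())
# valve box and holder & cover fits
P=cloud(t,np.ones((420,560),bool))
m=(abs(P[:,0]-.48)<.13)&(abs(P[:,1]-.21)<.13)&(abs(P[:,2]-.14)<.012)
Q=(P[m,:2]*1000).astype(np.float32);print("box",cv2.minAreaRect(Q),P[m,2].mean(),len(Q))
m=(abs(P[:,0]-.49)<.07)&(abs(P[:,1]+.12)<.07)&(abs(P[:,2]-.082)<.01)
Q=(P[m,:2]*1000).astype(np.float32);print("rim",cv2.minAreaRect(Q),cv2.fitEllipse(Q),len(Q))
E
```

```text
[ 0.4698 -0.164   0.1732] 0.0025406603087546145 [ 0.5251 -0.0789  0.1724] 3.9653151026055046e-05 [ 0.4974 -0.1214  0.1728] 0.10154108604477628
bar angle 56.98064595840654
[[ 0.9672  0.254   0.0001]
 [ 0.254  -0.9672 -0.0001]
 [ 0.      0.0001 -1.    ]]
box ((501.1123962402344, 210.55532836914062), (152.25938415527344, 150.23971557617188), 70.03243255615234) 0.14071657978855268 2788
rim ((496.5703125, -123.54702758789062), (60.489871978759766, 63.786441802978516), 28.35839080810547) ((497.8247375488281, -122.7275161743164), (56.894248962402344, 59.2825813293457), 56.5623779296875) 136
```

The crop shows the plain steel bar with red ends standing in the grey sleeve, at crop centre (260,175). The pink one stands separately at (240,440). Moving above the steel key, jaws across its bar (yaw +0.738).

Emit:
carry_out([
  [0.02,0.03,0.01],
  [0.043,0.06,0.02],
  [0.065,0.092,0.03],
  [0.087,0.124,0.04],
  [0.109,0.155,0.05],
  [0.131,0.186,0.06],
  [0.153,0.217,0.07],
  [0.175,0.248,0.075],
], roll=[0.05,0.1,0.15,0.2,0.25,0.3,0.35,0.4], gripper=1)

```text
clock: 1.67
tool_pos: [0.3349, -0.3552, 0.3341]
eef_rot: [0.946, 0.324, 0.0, 0.001]
contact_force: [0.7, -1.0, 0.3]
opening: 0.997
```

Emit:
carry_out([
  [0.022,0.03,0],
  [0.044,0.062,0],
  [0.066,0.094,0],
  [0.088,0.126,0],
  [0.11,0.158,0],
  [0.132,0.19,0],
  [0.15,0.215,0],
  [0.162,0.233,0],
], roll=[0.05,0.1,0.15,0.2,0.25,0.29,0.32,0.335])

```text
clock: 2.33
tool_pos: [0.4988, -0.1187, 0.3345]
eef_rot: [0.878, 0.479, 0.002, 0.001]
contact_force: [0.2, 0.2, 1.1]
opening: 1.002
```

```bash
python3 - <<'E'
from h import *
np.set_printoptions(precision=4,suppress=True)
st=status.get_state();print(st["tool_pos"],st["q"],st["clock"],st["qd"])
w=snapshot("wrist");save(w,"w0.png");print(w["world_from_camera"],w["fx"],proj(w,[.4975,-.122,.176]))
np.savez("w0.npz",**{k:w[k] for k in("img","range_z","fx","fy","cx","cy","world_from_camera")})
E
```

```text
[ 0.4988 -0.1187  0.3345] [ 0.4406  0.4674 -0.4553  1.7897  0.2478  0.9372 -0.6909] 2.3333 [-0.4507  0.1236 -0.0048 -0.214   0.0689  0.1272 -0.3152]
[[ 0.8411 -0.5197 -0.1497  0.5383]
 [-0.5408 -0.8063 -0.2396 -0.058 ]
 [ 0.0038  0.2825 -0.9593  0.4615]
 [ 0.      0.      0.      1.    ]] 342.02987250713346 (np.float64(274.29156600628147), np.float64(195.56845398531468))
```

View pics/w0.png

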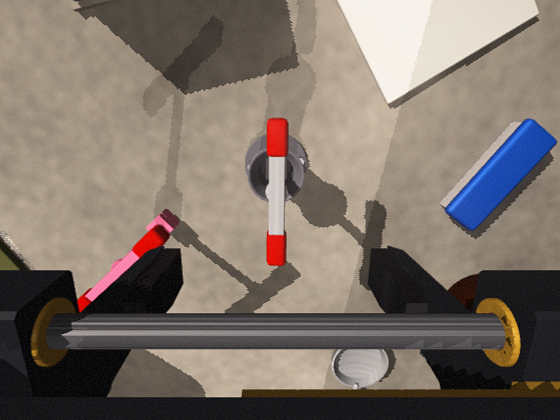

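The wrist view shows the bar upright in the picture at (277,190), with the holder sleeve at (277,168) beneath it. The bar's angle matches the tool x-axis.

```bash
cat > bar.py <<'E'
from h import *
np.set_printoptions(precision=4,suppress=True)
def bar(w,c=(.4975,-.122),z=.168):
    P=cloud(w,np.ones((420,560),bool))
    m=(np.hypot(P[:,0]-c[0],P[:,1]-c[1])<.09)&(abs(P[:,2]-z)<.016)
    P=P[m];r=cv2.minAreaRect((P[:,:2]*1000).astype(np.float32))
    print("bar",r,np.percentile(P[:,2],[5,50,95]),len(P))
    q=P[:,:2]-P[:,:2].mean(0);_,_,v=np.linalg.svd(q,full_matrices=0);print("ang",np.degrees(np.arctan2(v[0,1],v[0,0])), "mean",P.mean(0))
    a=v[0]; s=q@a; 
    for e in(-1,1):
        k=P[(s*e>.04)];print(" end",e*a,np.median(k,0))
E
python3 - <<'E'
from bar import *
w=snapshot("wrist");bar(w)
P=cloud(w,np.ones((420,560),bool))
m=(np.hypot(P[:,0]-.4975,P[:,1]+.122)<.05)&(abs(P[:,2]-.082)<.004)
Q=P[m];print(len(Q),cv2.fitEllipse((Q[:,:2]*1000).astype(np.float32)),Q[:,2].mean())
for r in tip_of(w,"key_grip")+tip_of(w,"holder_floor")+tip_of(w,"holder"): print(r["pixel"],r["confidence"],at_depth(w,r["pixel"]),at_z(w,r["pixel"],.168),at_z(w,r["pixel"],.008))
from scipy.spatial.transform import Rotation as R
st=status.get_state();M=R.from_quat(st["eef_rot"]).as_matrix();print(st["tool_pos"],np.degrees(np.arctan2(M[1,0],M[0,0])))
s=snapshot("scene");save(s,"s2.png",(200,140,300,250),5)
E
```

```text
bar ((499.1830749511719, -123.58473205566406), (131.0899658203125, 20.22696876525879), 58.2811279296875) [0.1741 0.1764 0.1784] 2712
ang -123.20873390787136 mean [ 0.5012 -0.1201  0.176 ]
 end [0.5477 0.8367] [ 0.5293 -0.0774  0.1775]
 end [-0.5477 -0.8367] [ 0.4717 -0.1649  0.1774]
561 ((498.55157470703125, -123.90139770507812), (59.64714050292969, 60.42951202392578), 157.53607177734375) 0.08105185352036648
[276.2, 199.2] 0.96 [ 0.4995 -0.1215  0.1757] [ 0.4984 -0.1233  0.168 ] [ 0.476  -0.1607  0.008 ]
[115.8, 279.4] 0.9 [ 0.4561 -0.0755  0.3465] [ 0.327 -0.108  0.168] [ 0.2113 -0.1371  0.008 ]
[276.6, 167.4] 0.62 [ 0.5147 -0.0982  0.175 ] [ 0.5141 -0.0993  0.168 ] [ 0.5001 -0.1237  0.008 ]
[275.6, 167.9] 0.86 [ 0.5138 -0.0981  0.1755] [ 0.5131 -0.0992  0.168 ] [ 0.4986 -0.1236  0.008 ]
[351.5, 356.0] 0.44 [ 0.4386 -0.4428  0.008 ] [ 0.4742 -0.3059  0.168 ] [ 0.4386 -0.4428  0.008 ]
[ 0.4963 -0.1233  0.3339] 56.874520345515535
```

Emit:
carry_out([
  [0.001,0,-0.03],
  [0.0025,-0.0003,-0.06],
  [0.0025,-0.0003,-0.09],
  [0.0025,-0.0003,-0.115],
  [0.0025,-0.0003,-0.135],
  [0.0025,-0.0003,-0.147],
  [0.0025,-0.0003,-0.153],
  [0.0025,-0.0003,-0.153],
], roll=[0,0,0,0,0,0,0,0], gripper=0.5)

```text
clock: 3.3
tool_pos: [0.4975, -0.1253, 0.18]
eef_rot: [0.88, 0.475, -0.001, 0.001]
contact_force: [0.5, 0.1, 0.7]
opening: 0.504
```

```bash
python3 - <<'E'
from bar import *
w=snapshot("wrist");save(w,"w1.png")
from scipy.spatial.transform import Rotation as R
st=status.get_state();M=R.from_quat(st["eef_rot"]).as_matrix();print(st["tool_pos"],np.degrees(np.arctan2(M[1,0],M[0,0])),st["contact_force"],st["opening"])
E
```

```text
[ 0.4982 -0.1251  0.1809] 56.71715024707798 [0.2486 0.0476 0.3338] 0.4997458288561074
```

View pics/w1.png

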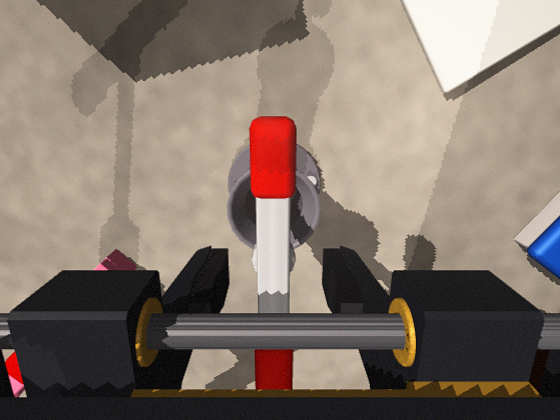

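The fingers straddle the bar evenly (tips at columns 229 and 323, bar at 274). The collar shows just below the bar at (275,258). Closing gently.

Emit:
carry_out([
  [0.0008,0.0013,0],
  [0.0008,0.0013,0],
  [0.0008,0.0013,0],
  [0.0008,0.0013,0],
  [0.0008,0.0013,0],
  [0.0008,0.0013,0],
  [0.0008,0.0013,0],
  [0.0008,0.0013,0],
], roll=[0,0,0,0,0,0,0,0], gripper=0.1, grip_force=30)

```text
clock: 4.02
tool_pos: [0.4992, -0.1237, 0.1813]
eef_rot: [0.88, 0.475, -0.0, 0.001]
contact_force: [-0.9, 0.6, 4.9]
opening: 0.157
```

Emit:
carry_out([
  [0,0,0.001],
  [0,0,0.002],
  [0,0,0.004],
  [0,0,0.006],
], roll=[0,0,0,0])

```text
clock: 4.35
tool_pos: [0.4988, -0.1237, 0.187]
eef_rot: [0.88, 0.475, -0.001, 0.001]
contact_force: [-0.2, -0.4, -4.4]
opening: 0.155
```

```bash
python3 - <<'E'
from bar import *
w=snapshot("wrist");save(w,"w2.png")
st=status.get_state();print(st["tool_pos"],st["contact_force"],st["moment"],st["opening"])
E
```

```text
[ 0.4991 -0.1238  0.1875] [-1.1099 -0.4669 -4.1207] [-0.0462 -0.0776  0.0104] 0.15607378851574383
```

View pics/w2.png

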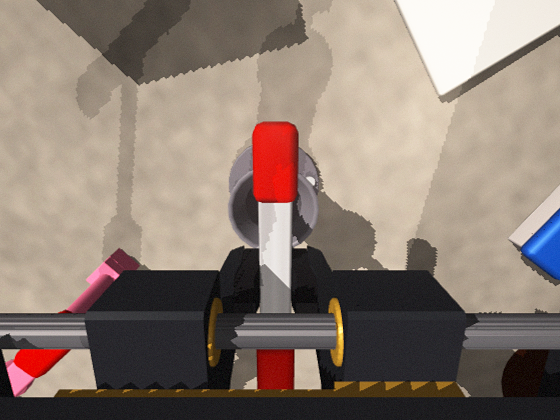

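The key is held (weight −4.1 N on the wrist, bar square in the jaws at column 275). Lifting it straight out.

Emit:
carry_out([
  [0,0,0.01],
  [0,0,0.03],
  [0,0,0.055],
  [0,0,0.08],
  [0,0,0.105],
  [0,0,0.13],
  [0,0,0.145],
  [0,0,0.155],
], roll=[0,0,0,0,0,0,0,0])

```text
clock: 5.07
tool_pos: [0.4995, -0.1237, 0.3444]
eef_rot: [0.88, 0.475, 0.001, 0.002]
contact_force: [-0.0, 0.1, -4.0]
opening: 0.153
```

```bash
python3 - <<'E'
from bar import *
st=status.get_state();print(st["tool_pos"],st["contact_force"],st["moment"])
t=snapshot("top")
P=cloud(t,np.ones((420,560),bool))
m=(abs(P[:,0]-.5)<.12)&(abs(P[:,1]-.21)<.12)&(abs(P[:,2]-.14)<.006)
Q=P[m];print("box",cv2.minAreaRect((Q[:,:2]*1000).astype(np.float32)),Q[:,2].mean())
s=snapshot("scene")
P=cloud(s,np.ones((420,560),bool))
m=(abs(P[:,0]-.5)<.12)&(abs(P[:,1]-.21)<.12)&(abs(P[:,2]-.14)<.006)
Q=P[m];print("box",cv2.minAreaRect((Q[:,:2]*1000).astype(np.float32)),Q[:,2].mean())
for n,p in(("t",t),("s",s)):
  for r in tip_of(p,"shaft_mouth"): print(n,r["pixel"],r["confidence"],at_z(p,r["pixel"],.14))
save(t,"t3.png",(150,180,240,270),6);save(s,"s3.png",(200,100,400,260),4)
E
```

```text
[ 0.4995 -0.1237  0.3444] [-0.0455  0.0681 -3.9654] [ 0.046  -0.0679  0.0829]
box ((501.3486633300781, 210.65835571289062), (152.30966186523438, 150.67041015625), 69.96048736572266) 0.14062367522212837
box ((501.84112548828125, 209.70053100585938), (150.53843688964844, 155.1068878173828), 69.70828247070312) 0.14112312427555068
t [191.7, 225.4] 0.85 [0.5024 0.2107 0.14  ]
s [336.8, 185.0] 0.56 [0.5126 0.2135 0.14  ]
```

View pics/s3.png

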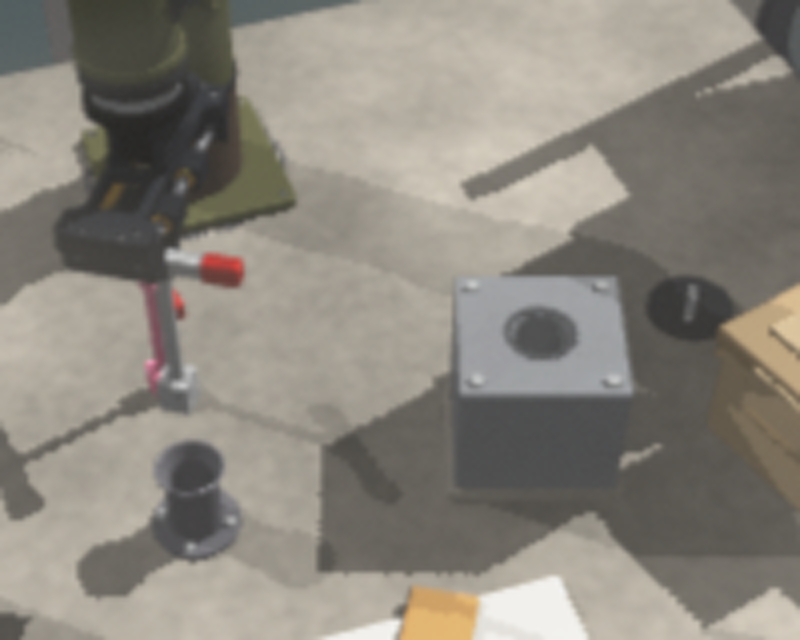

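View pics/t3.png

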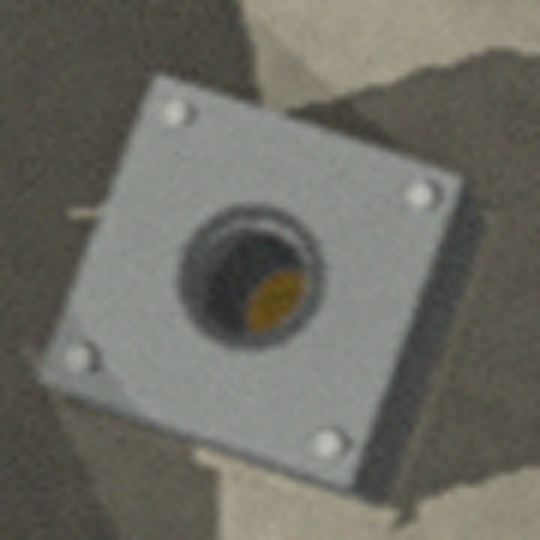

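The scene crop shows the key clear of the holder; the box's shaft mouth is at crop (541,332). The top crop shows the brass spindle inside at (275,300). Next I move to where the wrist camera looks down the shaft.

Emit:
carry_out([
  [-0.003,0.015,0],
  [-0.01,0.05,0],
  [-0.018,0.087,0],
  [-0.026,0.125,0],
  [-0.034,0.163,0],
  [-0.042,0.2,0],
  [-0.048,0.235,0],
  [-0.0515,0.2527,0],
], roll=[0,0,0,0,0,0,0,0])

```text
clock: 5.93
tool_pos: [0.445, 0.1339, 0.3411]
eef_rot: [0.878, 0.478, -0.001, -0.001]
contact_force: [0.4, -0.3, -4.3]
opening: 0.157
```

Emit:
carry_out([
  [0,0,0],
  [0,0,0],
], roll=[0,0])

```text
clock: 6.1
tool_pos: [0.4439, 0.1351, 0.3401]
eef_rot: [0.877, 0.48, -0.002, -0.001]
contact_force: [1.1, -1.0, -3.9]
opening: 0.153
```

```bash
python3 - <<'E'
from bar import *
w=snapshot("wrist");save(w,"w4.png");save(w,"w4c.png",(215,20,345,150),4)
st=status.get_state();print(st["tool_pos"],st["contact_force"],st["q"][6])
np.savez("w4.npz",**{k:w[k] for k in("img","range_z","fx","fy","cx","cy","world_from_camera")})
print(proj(w,[.5013,.2107,.14]),proj(w,[.5013,.2107,.046]))
for r in tip_of(w,"shaft_mouth"): print(r["pixel"],r["confidence"],at_z(w,r["pixel"],.14))
P=cloud(w,np.ones((420,560),bool))
m=(np.hypot(P[:,0]-.5013,P[:,1]-.2107)<.04)
Q=P[m];print(np.histogram(Q[:,2],bins=[0,.01,.02,.03,.04,.05,.06,.08,.1,.12,.135,.15]))
E
```

```text
[0.4444 0.1331 0.3401] [ 1.4794 -1.1322 -3.9355] -1.2346946474229097
(np.float64(283.3046530938166), np.float64(76.80043354921547)) (np.float64(281.7158222912372), np.float64(82.51260356320415))
[285.3, 76.8] 0.77 [0.5028 0.2097 0.14  ]
(array([   7,  859,  351,   73,  263,   75,  183,  209,  247,  211, 4152]), array([0.   , 0.01 , 0.02 , 0.03 , 0.04 , 0.05 , 0.06 , 0.08 , 0.1  ,
       0.12 , 0.135, 0.15 ]))
```

View pics/w4c.png

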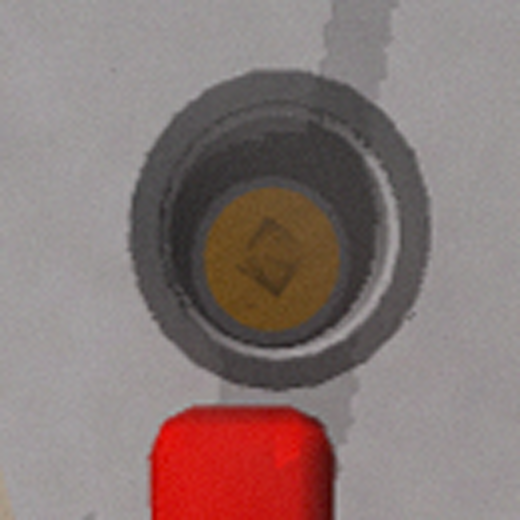

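View pics/w4.png

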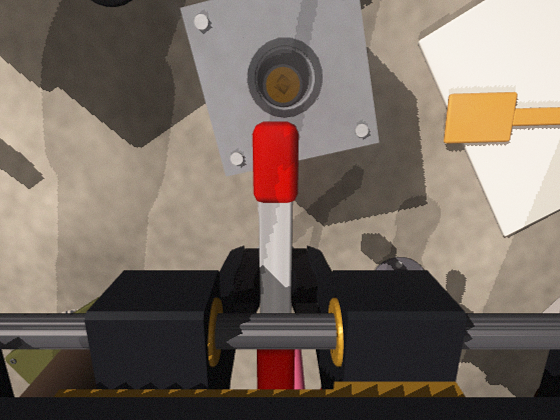

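The shaft and the brass spindle are visible. The square shows as a diamond at crop (272,257), roughly 45° off the bar. Now I measure its angle and centre, and the shaft's.

```bash
python3 - <<'E'
from bar import *
w=dict(np.load("w4.npz"))
u0,v0,u1,v1=255,50,315,115
im=w["img"][v0:v1,u0:u1]; g=cv2.cvtColor(im,cv2.COLOR_RGB2LAB)[:,:,0]
g=cv2.resize(g,None,fx=8,fy=8,interpolation=cv2.INTER_CUBIC); g=cv2.createCLAHE(4,(4,4)).apply(g)
P=cloud({**w},np.ones((420,560),bool))
T=w["world_from_camera"];v,u=np.mgrid[0:420,0:560];z=w["range_z"]
X=np.stack([(u-w["cx"])/w["fx"]*z,(v-w["cy"])/w["fy"]*z,z],2)@T[:3,:3].T+T[:3,3]
H=X[v0:v1,u0:u1,2]
hh=np.clip((H-.01)/.05*255,0,255).astype(np.uint8);hh=cv2.applyColorMap(cv2.resize(hh,None,fx=6,fy=6,interpolation=cv2.INTER_NEAREST),cv2.COLORMAP_JET)
a=cv2.resize(g,(360,390));out=np.hstack([cv2.cvtColor(a,cv2.COLOR_GRAY2BGR),hh]);cv2.imwrite("pics/sp.png",out)
r=np.hypot(X[:,:,0]-.5013,X[:,:,1]-.2107)
m=(r<.017)&(abs(X[:,:,2]-.044)<.008);Q=X[m];print(len(Q),np.percentile(Q[:,2],[5,50,95]),Q.mean(0),cv2.minAreaRect((Q[:,:2]*1000).astype(np.float32)))
# box
c=np.array([.5013,.2107])
m=(abs(X[:,:,2]-.14)<.004)&(r<.1)&(np.arange(420)[:,None]<125);Q=X[m];print("top",Q[:,2].mean())
# hole: pixels with z<.13 boundary 
hole=(X[:,:,2]<.136)&(r<.032)&(z>0)
cs,_=cv2.findContours(hole.astype(np.uint8),cv2.RETR_EXTERNAL,cv2.CHAIN_APPROX_NONE)
k=max(cs,key=len)[:,0];e=cv2.fitEllipse(k);print(e);print("hole",at_z(w,e[0],.14))
E
```

```text
196 [0.042  0.0449 0.0467] [0.5022 0.209  0.0447] ((502.3233947753906, 208.9881134033203), (15.992451667785645, 15.674567222595215), 22.024032592773438)
top 0.13997256386227588
((284.527587890625, 77.7401123046875), (53.920475006103516, 57.35853958129883), 4.1867804527282715)
hole [0.5018 0.2094 0.14  ]
```

View pics/sp.png

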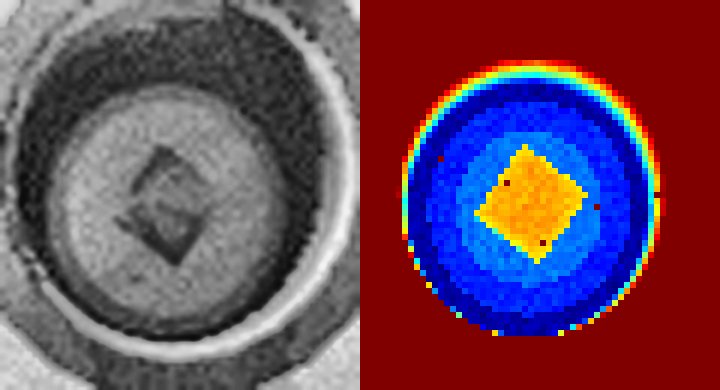

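The depth map shows a clean 16 mm square, sides at 22° (mod 90), centred at (0.502, 0.209). Turning −35° lines the bar up with it. Moving over the shaft.

Emit:
carry_out([
  [0.008,0.01,0],
  [0.02,0.026,0],
  [0.032,0.042,0],
  [0.043,0.057,0],
  [0.051,0.067,0],
  [0.056,0.073,0],
  [0.0578,0.0759,0],
  [0.0578,0.0759,0],
], roll=[-0.08,-0.18,-0.28,-0.38,-0.48,-0.56,-0.605,-0.611])

```text
clock: 6.87
tool_pos: [0.5037, 0.2065, 0.3395]
eef_rot: [0.982, 0.189, -0.003, -0.0]
contact_force: [-0.2, -0.2, -3.8]
opening: 0.16
```

```bash
cat > pose.py <<'E'
from bar import *
from scipy.spatial.transform import Rotation as R
def pose():
    st=status.get_state();M=R.from_quat(st["eef_rot"]).as_matrix()
    print("TCP",st["tool_pos"],"yaw",np.round(np.degrees(np.arctan2(M[1,0],M[0,0])),2),"z",M[:,2],"F",st["contact_force"],"M",st["moment"],"q7",round(st["q"][6],3),"t",round(st["clock"],2),"op",round(st["opening"],3))
    return st
E
python3 - <<'E'
from pose import *
for i in range(4):
    w=snapshot("wrist");st=pose()
c=st["tool_pos"]
bar(w,c[:2],c[2]-.008)
s=snapshot("scene");t=snapshot("top");save(s,"s5.png",(290,100,390,230),5);save(w,"w5.png")
for n,p in(("s",s),("t",t)):
  for q in("key_grip","key_mouth"):
    for r in tip_of(p,q): print(n,q,r["pixel"],r["confidence"])
  print(proj(p,[c[0],c[1],c[2]-.0127]),proj(p,[c[0],c[1],c[2]-.1727]))
E
```

```text
TCP [0.5032 0.2061 0.3395] yaw 21.84 z [-0.0055 -0.0011 -1.    ] F [ 1.3385 -0.4775 -3.2694] M [-0.0248 -0.079   0.0011] q7 -1.842 t 6.92 op 0.156
TCP [0.5029 0.206  0.3396] yaw 21.91 z [-0.0057 -0.0011 -1.    ] F [-0.4525  0.0776 -3.9991] M [-0.0284  0.0214 -0.0365] q7 -1.841 t 6.97 op 0.158
TCP [0.5028 0.2062 0.3398] yaw 21.92 z [-0.0055 -0.0009 -1.    ] F [-0.8036 -0.9878 -3.2674] M [-0.0563  0.0211 -0.0656] q7 -1.841 t 7.02 op 0.154
TCP [0.5027 0.2064 0.3399] yaw 21.93 z [-0.0053 -0.0006 -1.    ] F [-0.3483 -0.7741 -4.2638] M [-0.048  -0.0184 -0.0075] q7 -1.841 t 7.07 op 0.158
bar ((506.1517333984375, 207.3504638671875), (125.27947998046875, 43.01392364501953), 11.68389892578125) [0.3298 0.335  0.343 ] 10922
ang -158.02654923876614 mean [0.518  0.2108 0.3353]
 end [0.9274 0.3742] [0.5601 0.2279 0.3354]
 end [-0.9274 -0.3742] [0.4615 0.1881 0.336 ]
s key_grip [341.3, 142.8] 0.64
s key_grip [235.0, 167.8] 0.49
s key_grip [334.0, 182.2] 0.48
s key_mouth [334.5, 181.2] 0.75
s key_mouth [238.2, 191.7] 0.65
(np.float64(338.40511387627356), np.float64(142.93900089631848)) (np.float64(334.46687960843957), np.float64(178.23758930691073))
t key_grip [311.1, 291.8] 0.84
t key_grip [124.5, 264.9] 0.3
t key_mouth [307.5, 288.8] 0.75
(np.float64(180.71598508683616), np.float64(213.2517495632988)) (np.float64(191.65702182395208), np.float64(223.7214375047364))
```

View pics/s5.png

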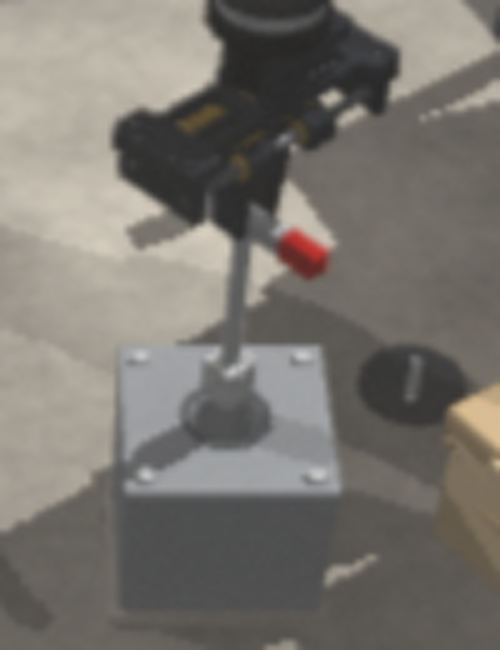

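View pics/w5.png

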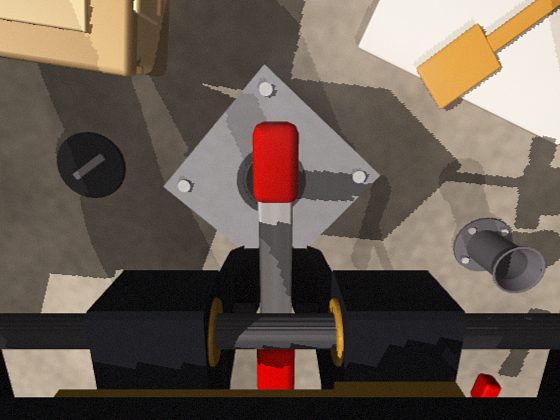

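```bash
python3 - <<'E'
from pose import *
w=dict(np.load("w4.npz"))
def grips(w,tcp,yaw):
    im=w["img"].astype(int);m=(im[:,:,0]>130)&(im[:,:,1]<60)&(im[:,:,2]<60)
    m[210:]=0; m[:,:240]=0;m[:,310:]=0
    P=cloud(w,m);P=P[abs(P[:,2]-(tcp[2]-.003))<.006]  # top face
    a=np.array([np.cos(yaw),np.sin(yaw)]);c=np.array([-a[1],a[0]])
    d=(P[:,:2]-tcp[:2]);A=d@a;C=d@c
    print(len(P),"along",np.percentile(A,[1,50,99]),"cross",np.percentile(C,[2,50,98]),"slope deg",np.degrees(np.polyfit(A,C,1)[0]),"z",np.median(P[:,2]))
grips(w,np.array([.4444,.1331,.3401]),np.radians(57.4))
for i in range(2):
    w=snapshot("wrist");st=pose()
grips(w,st["tool_pos"],np.radians(21.95))
s=snapshot("scene");st=pose();c=st["tool_pos"]
X=cloud(s,np.ones((420,560),bool))
m=(np.hypot(X[:,0]-c[0],X[:,1]-c[1])<.03)&(X[:,2]>.205)&(X[:,2]<.29)
Q=X[m];print(len(Q))
for lo in(.205,.225,.245,.265):
    k=Q[(Q[:,2]>lo)&(Q[:,2]<lo+.02)];print(lo,len(k),k.mean(0)-[c[0],c[1],0])
m=(np.hypot(X[:,0]-c[0],X[:,1]-c[1])<.03)&(X[:,2]>.172)&(X[:,2]<.198);k=X[m];print("socket",len(k),k.mean(0)-[c[0],c[1],0], cv2.minAreaRect((k[:,:2]*1000).astype(np.float32)),k[:,2].min())
E
```

```text
3099 along [0.0368 0.0523 0.0664] cross [-0.006   0.0014  0.009 ] slope deg 0.49382578759674534 z 0.3360712778976981
TCP [0.5026 0.2078 0.3403] yaw 21.99 z [-0.0046  0.0006 -1.    ] F [ 0.0633  1.3487 -3.2378] M [0.0045 0.0078 0.0211] q7 -1.842 t 7.42 op 0.157
TCP [0.5026 0.2079 0.3403] yaw 21.99 z [-0.0046  0.0006 -1.    ] F [-0.2716  0.5189 -4.3719] M [-0.0033  0.0261  0.0071] q7 -1.842 t 7.47 op 0.156
2967 along [0.0356 0.0513 0.0651] cross [-0.0072  0.      0.0072] slope deg -0.056500936178844004 z 0.33636262796810124
TCP [0.5026 0.208  0.3403] yaw 21.99 z [-0.0046  0.0006 -1.    ] F [-0.4144  0.2002 -4.0273] M [-0.0695 -0.0693 -0.0588] q7 -1.842 t 7.52 op 0.153
78
0.205 19 [ 0.0035 -0.002   0.2144]
0.225 19 [ 0.0036 -0.0022  0.2357]
0.245 17 [ 0.0035 -0.0022  0.256 ]
0.265 19 [ 0.0044 -0.002   0.2753]
socket 61 [ 0.0071 -0.0039  0.1854] ((510.7499694824219, 203.632080078125), (36.11471939086914, 21.623239517211914), 64.70585632324219) 0.17216240262317595
```

The camera and tool agree to within 1 mm and the shank is upright. Fine correction, then down the shaft, stopping above the spindle.

Emit:
carry_out([
  [-0.0007,0.0015,-0.005],
  [-0.0007,0.0015,-0.02],
  [-0.0007,0.0015,-0.04],
  [-0.0007,0.0015,-0.06],
  [-0.0007,0.0015,-0.08],
  [-0.0007,0.0015,-0.095],
  [-0.0007,0.0015,-0.106],
  [-0.0007,0.0015,-0.112],
], roll=[0,0,0,0,0,0,0,0])

```text
clock: 8.18
tool_pos: [0.5012, 0.2093, 0.2265]
eef_rot: [0.982, 0.191, -0.003, -0.0]
contact_force: [-0.3, -0.3, -4.3]
opening: 0.153
```

```bash
python3 - <<'E'
from pose import *
for i in range(3): w=snapshot("wrist");pose()
E
```

```text
TCP [0.501  0.2092 0.2262] yaw 22.02 z [-0.0076 -0.0007 -1.    ] F [-0.0113  0.122  -4.53  ] M [-0.0487  0.0354  0.0078] q7 -1.91 t 8.23 op 0.152
TCP [0.5013 0.2093 0.2272] yaw 22.01 z [-0.0067 -0.0003 -1.    ] F [-0.3874  0.1061 -4.1667] M [-0.0277 -0.0304 -0.0493] q7 -1.91 t 8.28 op 0.154
TCP [0.5019 0.2096 0.2281] yaw 22.01 z [-0.005   0.0006 -1.    ] F [ 0.6998 -0.0789 -2.8541] M [ 0.0427 -0.0097 -0.0036] q7 -1.91 t 8.33 op 0.156
```

Emit:
carry_out([
  [0,0,-0.0025],
  [0,0,-0.005],
  [0,0,-0.007],
  [0,0,-0.009],
  [0,0,-0.0105],
  [0,0,-0.012],
  [0,0,-0.012],
], roll=[0,0,0,0,0,0,0])

```text
clock: 8.92
tool_pos: [0.5018, 0.2096, 0.2159]
eef_rot: [0.982, 0.191, -0.003, -0.001]
contact_force: [-0.1, 0.4, -3.4]
opening: 0.157
```

```bash
python3 - <<'E'
from pose import *
for i in range(2): w=snapshot("wrist");pose()
E
```

```text
TCP [0.5018 0.2096 0.216 ] yaw 22.01 z [-0.0053  0.0004 -1.    ] F [ 0.6999 -0.3711 -4.2347] M [-0.0171 -0.0076  0.0088] q7 -1.917 t 8.97 op 0.155
TCP [0.5019 0.2096 0.2161] yaw 22.01 z [-0.005   0.0005 -1.    ] F [ 0.1812 -0.4333 -3.956 ] M [-0.0348 -0.055  -0.0179] q7 -1.917 t 9.02 op 0.155
```

Still free, about 2.7 mm past the spindle's top. Going on in small steps.

Emit:
carry_out([
  [0,0,-0.001],
  [0,0,-0.002],
  [0,0,-0.003],
  [0,0,-0.004],
  [0,0,-0.005],
  [0,0,-0.005],
], roll=[0,0,0,0,0,0])

```text
clock: 9.52
tool_pos: [0.5018, 0.2096, 0.2109]
eef_rot: [0.982, 0.191, -0.003, -0.001]
contact_force: [0.0, -0.5, -3.8]
opening: 0.154
```

Emit:
carry_out([
  [0,0,-0.0015],
  [0,0,-0.003],
  [0,0,-0.0045],
  [0,0,-0.006],
  [0,0,-0.0075],
  [0,0,-0.009],
  [0,0,-0.009],
], roll=[0,0,0,0,0,0,0])

```text
clock: 10.1
tool_pos: [0.5016, 0.2095, 0.2015]
eef_rot: [0.982, 0.191, -0.003, -0.001]
contact_force: [0.4, 0.5, -4.0]
opening: 0.152
```

Emit:
carry_out([
  [0,0,-0.0007],
  [0,0,-0.0014],
  [0,0,-0.0021],
  [0,0,-0.0028],
  [0,0,-0.0035],
  [0,0,-0.0035],
], roll=[0,0,0,0,0,0])

```text
clock: 10.6
tool_pos: [0.5023, 0.2099, 0.1992]
eef_rot: [0.982, 0.191, -0.002, -0.001]
contact_force: [-1.0, -0.6, 5.8]
opening: 0.152
```

```bash
python3 - <<'E'
from pose import *
for i in range(2): w=snapshot("wrist");st=pose()
save(w,"w6.png")
s=snapshot("scene");save(s,"s6.png",(290,100,390,230),5)
E
```

```text
TCP [0.5023 0.2099 0.1992] yaw 22.0 z [-0.0039  0.0009 -1.    ] F [-0.975  -0.9407  5.1023] M [-0.1945  0.2687  0.012 ] q7 -1.929 t 10.65 op 0.155
TCP [0.5023 0.2099 0.1992] yaw 22.0 z [-0.0039  0.0009 -1.    ] F [-0.509   0.0466  6.1076] M [-0.2102  0.2806  0.0099] q7 -1.929 t 10.7 op 0.156
```

View pics/s6.png

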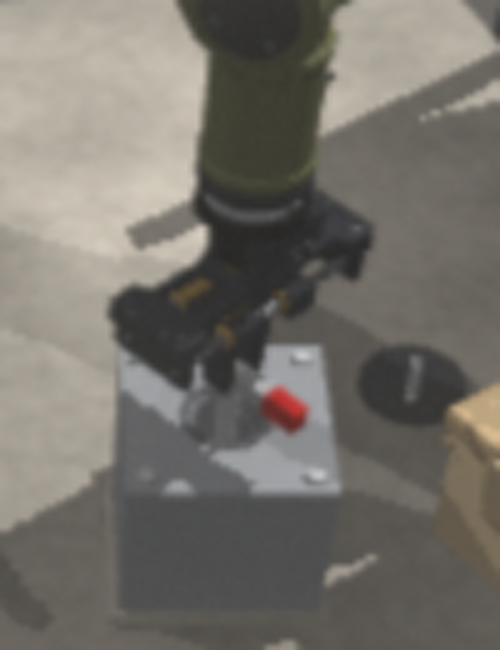

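It came to rest at TCP z 0.1992, against a predicted 0.1987 for full seating, with about 10 N net push. Now I firm up the grip and start turning anticlockwise.

Emit:
carry_out([
  [0,0,0],
  [0,0,0],
  [0,0,0],
  [0,0,0],
  [0,0,0],
  [0,0,0],
  [0,0,0],
  [0,0,0],
], roll=[0,0,0.04,0.09,0.14,0.19,0.24,0.28], grip_force=55)

```text
clock: 11.42
tool_pos: [0.5025, 0.2096, 0.1993]
eef_rot: [0.945, 0.326, -0.002, -0.0]
contact_force: [-0.5, 0.8, 0.3]
opening: 0.152
```

```bash
python3 - <<'E'
from pose import *
for i in range(2): w=snapshot("wrist");st=pose()
save(w,"w7.png")
E
```

```text
TCP [0.5025 0.2097 0.1993] yaw 38.19 z [-0.0038 -0.0002 -1.    ] F [ 1.2245 -0.4068  0.2505] M [-0.2213  0.0619 -0.1609] q7 -1.725 t 11.47 op 0.149
TCP [0.5025 0.2097 0.1993] yaw 38.01 z [-0.0038 -0.0001 -1.    ] F [ 0.4611  0.1458 -0.0517] M [-0.2382  0.0535 -0.1068] q7 -1.727 t 11.52 op 0.152
```

View pics/w7.png

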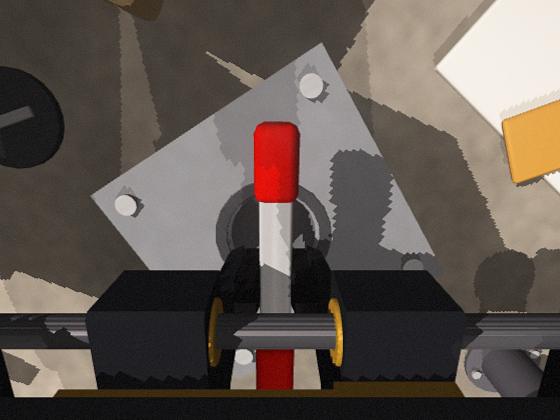

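The key is turning with the hand; the bar stays square in the jaws (column 275), Mz about −0.16 N m. Continuing.

Emit:
carry_out([
  [0,0,0],
  [0,0,0],
  [0,0,0],
  [0,0,0],
  [0,0,0],
  [0,0,0],
  [0,0,0],
  [0,0,0],
], roll=[0.04,0.1,0.16,0.22,0.28,0.34,0.4,0.44])

```text
clock: 12.18
tool_pos: [0.5027, 0.2098, 0.1993]
eef_rot: [0.851, 0.524, -0.002, -0.0]
contact_force: [0.4, 0.3, -0.7]
opening: 0.156
```

```bash
python3 - <<'E'
from pose import *
pose()
E
```

```text
TCP [0.5027 0.2098 0.1993] yaw 63.25 z [-0.0031 -0.0014 -1.    ] F [ 0.3958  0.2573 -0.6631] M [-0.0825  0.0165 -0.2325] q7 -1.402 t 12.18 op 0.156
```

Emit:
carry_out([
  [0,0,0],
  [0,0,0],
  [0,0,0],
  [0,0,0],
  [0,0,0],
  [0,0,0],
  [0,0,0],
  [0,0,0],
], roll=[0.04,0.08,0.12,0.16,0.2,0.24,0.28,0.3])

```text
clock: 12.85
tool_pos: [0.5029, 0.2099, 0.1993]
eef_rot: [0.764, 0.646, -0.001, -0.0]
contact_force: [-0.1, 0.7, -0.8]
opening: 0.156
```

```bash
python3 - <<'E'
from pose import *
pose()
E
```

```text
TCP [0.5029 0.2099 0.1993] yaw 80.44 z [-0.0024 -0.0017 -1.    ] F [-0.1061  0.7038 -0.8026] M [ 0.0041 -0.0476 -0.2367] q7 -1.175 t 12.85 op 0.156
```

Emit:
carry_out([
  [0,0,0],
  [0,0,0],
  [0,0,0],
  [0,0,0],
  [0,0,0],
  [0,0,0],
], roll=[0.03,0.06,0.09,0.12,0.15,0.17])

```text
clock: 13.35
tool_pos: [0.5029, 0.21, 0.1993]
eef_rot: [0.705, 0.709, -0.001, -0.0]
contact_force: [0.4, 0.3, -1.4]
opening: 0.15
```

```bash
python3 - <<'E'
from pose import *
pose()
E
```

```text
TCP [0.5029 0.21   0.1993] yaw 90.32 z [-0.0021 -0.0019 -1.    ] F [ 0.3816  0.2673 -1.3911] M [ 0.0757 -0.0476 -0.2151] q7 -1.042 t 13.35 op 0.15
```

Emit:
carry_out([
  [0,0,0],
  [0,0,0],
  [0,0,0],
  [0,0,0],
  [0,0,0],
], roll=[0.025,0.05,0.075,0.1,0.1])

```text
clock: 13.77
tool_pos: [0.5029, 0.2101, 0.1993]
eef_rot: [0.668, 0.744, -0.001, -0.0]
contact_force: [0.6, 0.8, -0.4]
opening: 0.154
```

```bash
python3 - <<'E'
from pose import *
pose()
E
```

```text
TCP [0.5029 0.2101 0.1993] yaw 96.15 z [-0.0018 -0.0019 -1.    ] F [ 0.6335  0.7726 -0.3826] M [ 0.0816 -0.0887 -0.1509] q7 -0.963 t 13.77 op 0.154
```

Emit:
carry_out([
  [0,0,0],
  [0,0,0],
  [0,0,0],
  [0,0,0],
  [0,0,0],
], roll=[0.025,0.05,0.075,0.1,0.11])

```text
clock: 14.18
tool_pos: [0.503, 0.21, 0.1993]
eef_rot: [0.626, 0.78, -0.001, -0.0]
contact_force: [-0.3, 0.6, -0.6]
opening: 0.153
```

```bash
python3 - <<'E'
from pose import *
pose()
E
```

```text
TCP [0.503  0.21   0.1993] yaw 102.49 z [-0.0018 -0.0019 -1.    ] F [-0.2806  0.6106 -0.6393] M [ 0.1179 -0.0626 -0.7042] q7 -0.875 t 14.18 op 0.153
```

Emit:
carry_out([
  [0,0,0],
  [0,0,0],
  [0,0,0],
  [0,0,0],
], roll=[0.025,0.05,0.07,0.08])

```text
clock: 14.52
tool_pos: [0.5031, 0.2099, 0.1994]
eef_rot: [0.594, 0.804, -0.001, -0.0]
contact_force: [0.4, 0.7, -0.6]
opening: 0.157
```

```bash
python3 - <<'E'
from pose import *
pose()
E
```

```text
TCP [0.5031 0.2099 0.1994] yaw 107.1 z [-0.0017 -0.0018 -1.    ] F [ 0.4455  0.7114 -0.6001] M [ 0.1532 -0.0225 -1.0121] q7 -0.811 t 14.52 op 0.157
```

Mz jumped to −0.7 and then −1.0 N m, which looks like the stop. Checking that the bar has not rocked in the jaws.

```bash
python3 - <<'E'
from pose import *
w=snapshot("wrist");save(w,"w8.png");st=pose()
def grips(w,tcp,yaw):
    im=w["img"].astype(int);m=(im[:,:,0]>130)&(im[:,:,1]<60)&(im[:,:,2]<60)
    m[210:]=0; m[:,:230]=0;m[:,320:]=0
    P=cloud(w,m);P=P[abs(P[:,2]-(tcp[2]-.003))<.006]
    a=np.array([np.cos(yaw),np.sin(yaw)]);c=np.array([-a[1],a[0]])
    d=(P[:,:2]-tcp[:2]);A=d@a;C=d@c
    print(len(P),"along",np.percentile(A,[1,50,99]),"cross",np.percentile(C,[2,50,98]),"slope deg",np.degrees(np.polyfit(A,C,1)[0]))
M=R.from_quat(st["eef_rot"]).as_matrix()
grips(w,st["tool_pos"],np.arctan2(M[1,0],M[0,0]))
E
```

```text
TCP [0.5031 0.2099 0.1993] yaw 107.1 z [-0.0017 -0.0018 -1.    ] F [-0.4036  0.196  -1.0775] M [ 0.1162 -0.0092 -1.0136] q7 -0.811 t 14.57 op 0.151
3346 along [0.0353 0.0509 0.0647] cross [-0.0112 -0.003   0.0052] slope deg -2.2932541507668267
```

View pics/w8.png

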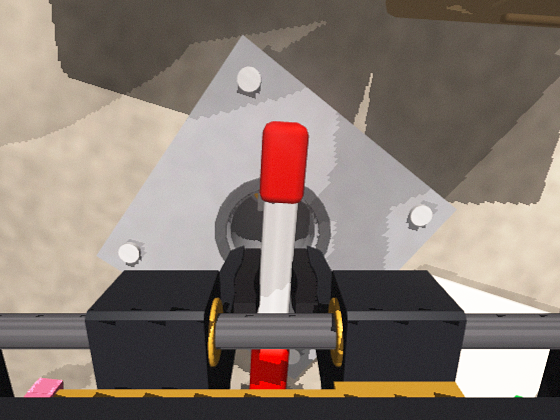

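The bar has rocked about 3° in the pads under 1 N m, five times the running torque, while the valve did not follow. So it is on its stop. Backing off to the middle of the play.

Emit:
carry_out([
  [0,0,0],
  [0,0,0],
  [0,0,0],
  [0,0,0],
  [0,0,0],
  [0,0,0],
], roll=[-0.03,-0.06,-0.1,-0.13,-0.16,-0.16])

```text
clock: 15.07
tool_pos: [0.503, 0.21, 0.1993]
eef_rot: [0.657, 0.754, -0.001, 0.0]
contact_force: [-1.3, 0.1, -1.9]
opening: 0.151
```

```bash
cat >> pose.py <<'E'
def grips(w,st):
    M=R.from_quat(st["eef_rot"]).as_matrix();yaw=np.arctan2(M[1,0],M[0,0]);tcp=st["tool_pos"]
    im=w["img"].astype(int);m=(im[:,:,0]>130)&(im[:,:,1]<60)&(im[:,:,2]<60)
    m[210:]=0; m[:,:230]=0;m[:,320:]=0
    P=cloud(w,m);P=P[abs(P[:,2]-(tcp[2]-.003))<.008]
    a=np.array([np.cos(yaw),np.sin(yaw)]);c=np.array([-a[1],a[0]])
    d=(P[:,:2]-tcp[:2]);A=d@a;C=d@c
    print(len(P),"along",np.percentile(A,[1,50,99]),"cross",np.percentile(C,[2,50,98]),"slope deg",np.degrees(np.polyfit(A,C,1)[0]),"topz",np.median(P[:,2])-tcp[2])
E
python3 - <<'E'
from pose import *
w=snapshot("wrist");st=pose();grips(w,st)
E
```

```text
TCP [0.503  0.21   0.1993] yaw 97.98 z [-0.0018 -0.002  -1.    ] F [-0.0632 -0.2951 -0.505 ] M [ 0.046  -0.0285 -0.1042] q7 -0.937 t 15.12 op 0.152
3302 along [0.0356 0.051  0.065 ] cross [-0.0081 -0.0001  0.0079] slope deg -0.22563292397363766 topz -0.0037513542774079423
```

Emit:
carry_out([
  [0,0,0],
  [0,0,0],
  [0,0,0.001],
  [0,0,0.003],
  [0,0,0.005],
  [0,0,0.008],
  [0,0,0.011],
  [0,0,0.014],
], roll=[-0.02,-0.035,-0.035,-0.035,-0.035,-0.035,-0.035,-0.035])

```text
clock: 15.78
tool_pos: [0.5029, 0.2099, 0.2136]
eef_rot: [0.669, 0.743, -0.001, -0.0]
contact_force: [-0.6, -0.2, -3.6]
opening: 0.151
```

```bash
python3 - <<'E'
from pose import *
w=snapshot("wrist");st=pose();grips(w,st)
E
```

```text
TCP [0.5031 0.2101 0.2142] yaw 95.98 z [-0.0012 -0.0016 -1.    ] F [-0.589   0.3762 -3.1186] M [-0.032  -0.0205  0.0493] q7 -0.946 t 15.83 op 0.153
3170 along [0.0359 0.0509 0.0646] cross [-0.0074  0.0002  0.0081] slope deg -0.2528638917200263 topz -0.004255509048594702
```

Drawing free with weight only. On up and out.

Emit:
carry_out([
  [0,0,0.01],
  [0,0,0.025],
  [0,0,0.045],
  [0,0,0.065],
  [0,0,0.085],
  [0,0,0.105],
  [0,0,0.12],
  [0,0,0.128],
], roll=[0,0,0,0,0,0,0,0])

```text
clock: 16.5
tool_pos: [0.5034, 0.2106, 0.3449]
eef_rot: [0.669, 0.743, 0.0, 0.001]
contact_force: [-0.8, 0.2, -3.1]
opening: 0.152
```

```bash
python3 - <<'E'
from pose import *
st=pose();a=np.radians(96);
# view pose so camera looks down shaft: back off along tool x by .0724+.025
d=np.array([np.cos(a),np.sin(a)])*.0975;print([.5022,.2095]-d-st["tool_pos"][:2])
E
```

```text
TCP [0.5034 0.2106 0.3449] yaw 95.99 z [ 0.0016 -0.0001 -1.    ] F [-0.7955  0.2181 -3.1051] M [ 0.0388 -0.0652  0.0072] q7 -0.802 t 16.5 op 0.152
[ 0.009  -0.0981]
```

Emit:
carry_out([
  [0.002,-0.015,0.003],
  [0.004,-0.04,0.003],
  [0.006,-0.065,0.003],
  [0.008,-0.085,0.003],
  [0.009,-0.096,0.003],
  [0.009,-0.098,0.003],
  [0.009,-0.098,0.003],
], roll=[0,0,0,0,0,0,0])

```text
clock: 17.08
tool_pos: [0.5122, 0.1126, 0.3479]
eef_rot: [0.669, 0.743, 0.001, 0.0]
contact_force: [-0.0, 0.2, -3.7]
opening: 0.152
```

```bash
python3 - <<'E'
from pose import *
w=snapshot("wrist");w=snapshot("wrist");save(w,"w9.png");st=pose();grips(w,st)
T=w["world_from_camera"];v,u=np.mgrid[0:420,0:560];z=w["range_z"]
X=np.stack([(u-w["cx"])/w["fx"]*z,(v-w["cy"])/w["fy"]*z,z],2)@T[:3,:3].T+T[:3,3]
r=np.hypot(X[:,:,0]-.5022,X[:,:,1]-.2095)
m=(r<.017)&(abs(X[:,:,2]-.044)<.008);Q=X[m];print(len(Q),Q.mean(0),cv2.minAreaRect((Q[:,:2]*1000).astype(np.float32)))
P=X.reshape(-1,3);k=(np.hypot(P[:,0]-.4985,P[:,1]+.1238)<.05)&(abs(P[:,2]-.082)<.004);print(k.sum())
save(w,"w9c.png",(215,20,345,150),4)
E
```

```text
TCP [0.5121 0.1145 0.3481] yaw 96.12 z [ 0.0017  0.0017 -1.    ] F [ 0.2333 -0.2241 -4.1832] M [ 0.0328 -0.1083 -0.0311] q7 -0.629 t 17.18 op 0.154
3183 along [0.0355 0.0507 0.0644] cross [-0.0077 -0.0001  0.0078] slope deg -0.4367836402525359 topz -0.003722492163532598
192 [0.5022 0.2092 0.0447] ((502.2013244628906, 209.35043334960938), (15.898294448852539, 15.887015342712402), 87.76460266113281)
103
```

View pics/w9.png

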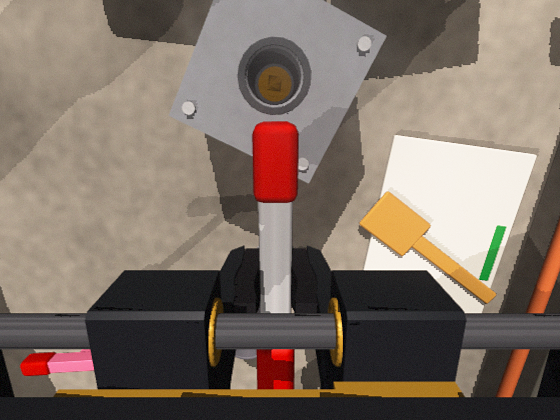

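The spindle shows squarely at (274,84) and the key is out. I want a more careful fit of the square's angle than minAreaRect gives.

```bash
cat > sq.py <<'E'
from pose import *
from scipy.optimize import minimize
def sq(w,box=16):
    T=w["world_from_camera"];v,u=np.mgrid[0:420,0:560];z=w["range_z"]
    X=np.stack([(u-w["cx"])/w["fx"]*z,(v-w["cy"])/w["fy"]*z,z],2)@T[:3,:3].T+T[:3,3]
    r=np.hypot(X[:,:,0]-.5022,X[:,:,1]-.2095)
    # assign each pixel xy at z plane .042 (square shoulder) via ray
    o=T[:3,3];D=np.stack([(u-w["cx"])/w["fx"],(v-w["cy"])/w["fy"],np.ones_like(z)],2)@T[:3,:3].T
    Y=o+D*((.0425-o[2])/D[:,:,2])[:,:,None]
    rr=np.hypot(Y[:,:,0]-.5022,Y[:,:,1]-.2093)
    k=rr<.016
    xy=Y[k][:,:2]*1000;inn=(X[:,:,2][k]>.034)
    best=None
    for a in np.arange(0,90,.5):
        c,s=np.cos(np.radians(a)),np.sin(np.radians(a));R2=np.array([[c,s],[-s,c]])
        for cx in np.arange(500.5,504.1,.3):
            for cy in np.arange(207,211.6,.3):
                q=(xy-[cx,cy])@R2.T;ins=(abs(q)<box/2).all(1)
                e=(ins!=inn).sum()
                if best is None or e<best[0]: best=(e,a,cx,cy)
    return best,inn.sum()
E
python3 - <<'E'
from sq import *
print(sq(dict(np.load("w4.npz"))))
for i in range(2): print(sq(snapshot("wrist")))
pose()
E
```

```text
((np.int64(5), np.float64(21.0), np.float64(502.30000000000007), np.float64(209.10000000000008)), np.int64(199))
((np.int64(4), np.float64(88.0), np.float64(502.30000000000007), np.float64(209.10000000000008)), np.int64(195))
((np.int64(8), np.float64(86.0), np.float64(502.30000000000007), np.float64(209.10000000000008)), np.int64(196))
TCP [0.5121 0.1145 0.3481] yaw 96.15 z [ 0.0018  0.0012 -1.    ] F [ 0.3967 -0.2348 -3.8947] M [-0.0134 -0.1112 -0.0521] q7 -0.628 t 17.28 op 0.152
```

View pics/w9c.png

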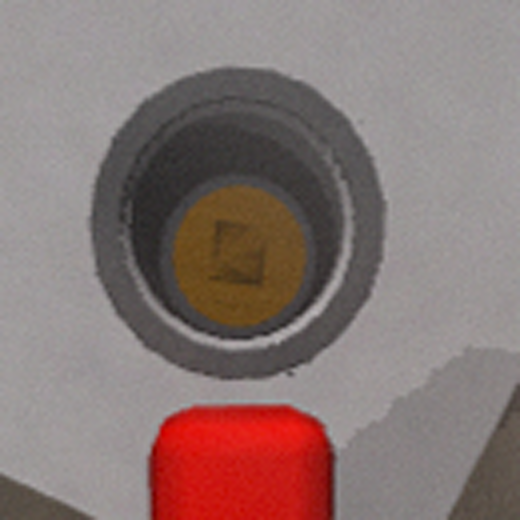

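The spindle has turned from about 21° to about 87.5°. The key carried 1 N m against a 0.2 N m running torque with no side force, so the stop is confirmed. Back to the holder.

Emit:
carry_out([
  [-0.001,-0.012,0],
  [-0.003,-0.04,0],
  [-0.005,-0.075,0],
  [-0.007,-0.11,0],
  [-0.009,-0.145,0],
  [-0.011,-0.18,0],
  [-0.0125,-0.21,0],
  [-0.0133,-0.23,0],
], roll=[-0.05,-0.14,-0.24,-0.34,-0.44,-0.54,-0.63,-0.68])

```text
clock: 17.95
tool_pos: [0.4978, -0.1198, 0.348]
eef_rot: [0.88, 0.474, -0.0, 0.001]
contact_force: [0.2, 0.9, -4.0]
opening: 0.153
```

Emit:
carry_out([
  [0,0,0],
  [0,0,0],
  [0,0,0],
], roll=[0,0,0])

```text
clock: 18.2
tool_pos: [0.4978, -0.1185, 0.3481]
eef_rot: [0.88, 0.475, 0.0, 0.001]
contact_force: [-0.5, -0.5, -4.2]
opening: 0.151
```

```bash
python3 - <<'E'
from pose import *
for i in range(3): w=snapshot("wrist");st=pose()
grips(w,st);save(w,"w10.png")
P=cloud(w,np.ones((420,560),bool))
m=(np.hypot(P[:,0]-.4985,P[:,1]+.1238)<.05)&(abs(P[:,2]-.082)<.004);Q=P[m];print("rim",len(Q),Q.mean(0))
s=snapshot("scene");save(s,"s10.png",(200,120,300,250),5)
E
```

```text
TCP [ 0.4979 -0.1179  0.3482] yaw 56.76 z [ 0.0017 -0.0012 -1.    ] F [ 0.1332 -0.0917 -3.5069] M [ 0.0045 -0.0576  0.0057] q7 -0.757 t 18.25 op 0.153
TCP [ 0.498  -0.1177  0.3482] yaw 56.8 z [ 0.0017 -0.0014 -1.    ] F [ 0.0676  0.523  -3.8254] M [-0.0033 -0.0293 -0.0276] q7 -0.757 t 18.3 op 0.151
TCP [ 0.498  -0.1179  0.3481] yaw 56.79 z [ 0.0017 -0.0016 -1.    ] F [-1.1271 -0.6024 -4.188 ] M [ 0.033  -0.0253 -0.0285] q7 -0.757 t 18.35 op 0.153
3248 along [0.0355 0.0512 0.0655] cross [-0.008  -0.0004  0.0076] slope deg 0.2977725218970852 topz -0.0036789432547794654
rim 189 [ 0.5081 -0.1307  0.0812]
```

View pics/w10.png

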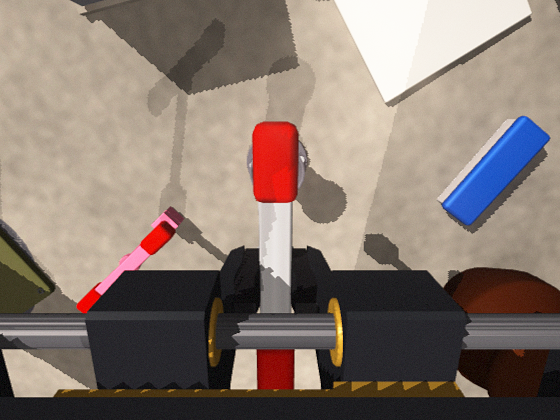

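View pics/s10.png

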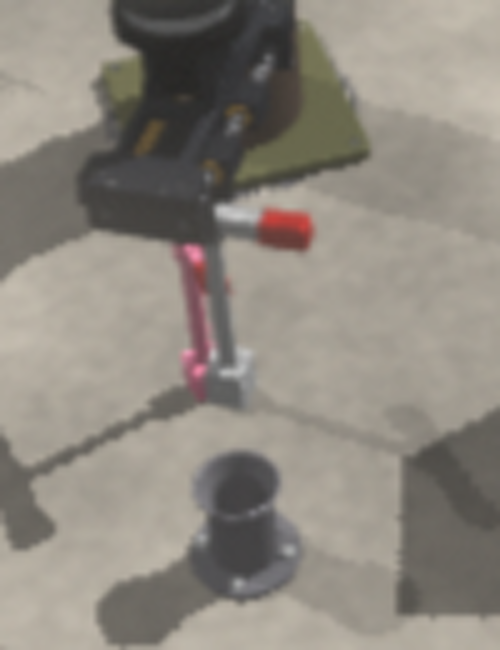

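The key hangs upright above the holder (sleeve mouth at crop (237,485)). Correcting the position and lowering to just above the rim.

Emit:
carry_out([
  [0.0008,-0.003,-0.005],
  [0.0008,-0.0059,-0.02],
  [0.0008,-0.0059,-0.04],
  [0.0008,-0.0059,-0.06],
  [0.0008,-0.0059,-0.072],
  [0.0008,-0.0059,-0.08],
  [0.0008,-0.0059,-0.08],
], roll=[0,0,0,0,0,0,0])

```text
clock: 18.98
tool_pos: [0.498, -0.1237, 0.2665]
eef_rot: [0.88, 0.476, -0.001, 0.0]
contact_force: [-0.2, 0.1, -3.8]
opening: 0.153
```

```bash
python3 - <<'E'
from pose import *
for i in range(3): s=snapshot("scene");st=pose()
save(s,"s11.png",(200,120,300,250),5)
E
```

```text
TCP [ 0.4986 -0.1236  0.2676] yaw 56.83 z [ 0.0003 -0.0014 -1.    ] F [-0.5766 -0.2674 -3.3919] M [-0.0167 -0.0702 -0.0455] q7 -0.827 t 19.03 op 0.159
TCP [ 0.4992 -0.1237  0.2683] yaw 56.81 z [ 0.0021 -0.0016 -1.    ] F [ 0.8682  0.0142 -3.8604] M [-0.0633 -0.0909 -0.0155] q7 -0.827 t 19.08 op 0.153
TCP [ 0.4995 -0.1238  0.2688] yaw 56.79 z [ 0.0032 -0.0019 -1.    ] F [ 0.7334 -0.8684 -4.4143] M [-0.0464 -0.0585  0.0189] q7 -0.827 t 19.13 op 0.154
```

View pics/s11.png

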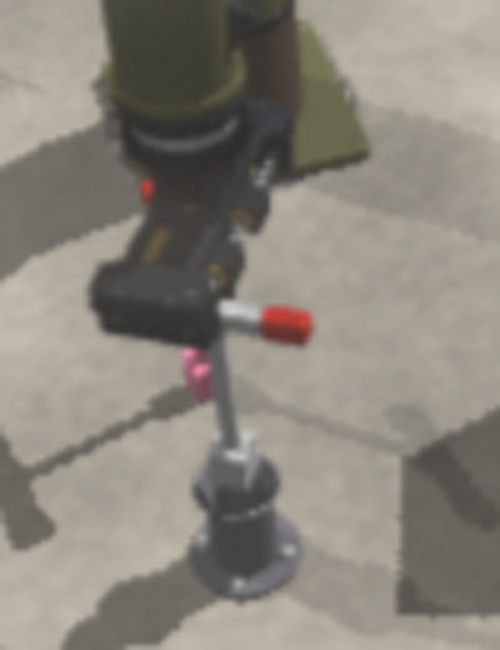

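Emit:
carry_out([
  [-0.001,0,-0.004],
  [-0.001,0,-0.009],
  [-0.001,0,-0.014],
  [-0.001,0,-0.019],
  [-0.001,0,-0.024],
  [-0.001,0,-0.029],
  [-0.001,0,-0.033],
  [-0.001,0,-0.035],
], roll=[0,0,0,0,0,0,0,0])

```text
clock: 19.8
tool_pos: [0.4982, -0.1238, 0.233]
eef_rot: [0.88, 0.476, 0.001, 0.001]
contact_force: [0.5, 0.4, -3.4]
opening: 0.158
```

Emit:
carry_out([
  [0,0,-0.004],
  [0,0,-0.01],
  [0,0,-0.016],
  [0,0,-0.022],
  [0,0,-0.027],
  [0,0,-0.032],
  [0,0,-0.036],
  [0,0,-0.038],
], roll=[0,0,0,0,0,0,0,0])

```text
clock: 20.47
tool_pos: [0.498, -0.1237, 0.1943]
eef_rot: [0.88, 0.476, 0.0, 0.001]
contact_force: [-0.1, -1.1, -4.8]
opening: 0.159
```

```bash
python3 - <<'E'
from pose import *
for i in range(2): s=snapshot("scene");st=pose()
E
```

```text
TCP [ 0.498  -0.1237  0.1943] yaw 56.81 z [ 0.0012 -0.0015 -1.    ] F [ 0.665  -0.0855 -3.875 ] M [ 0.0507 -0.0064  0.025 ] q7 -0.914 t 20.52 op 0.151
TCP [ 0.4981 -0.1237  0.1946] yaw 56.81 z [ 0.0015 -0.0016 -1.    ] F [ 0.108   0.142  -3.5288] M [ 0.0135 -0.0092  0.0212] q7 -0.914 t 20.57 op 0.149
```

In the bore, free. Now gently to the floor (expected at TCP z ≈ 0.181).

Emit:
carry_out([
  [0,0,-0.003],
  [0,0,-0.006],
  [0,0,-0.0085],
  [0,0,-0.0105],
  [0,0,-0.0115],
  [0,0,-0.0125],
  [0,0,-0.0135],
  [0,0,-0.0135],
], roll=[0,0,0,0,0,0,0,0])

```text
clock: 21.23
tool_pos: [0.4984, -0.1236, 0.1814]
eef_rot: [0.88, 0.476, 0.001, 0.001]
contact_force: [0.8, 0.2, -2.0]
opening: 0.15
```

Emit:
carry_out([
  [0,0,-0.0004],
  [0,0,-0.0008],
  [0,0,-0.0008],
], roll=[0,0,0], grip_force=10)

```text
clock: 21.48
tool_pos: [0.4988, -0.1234, 0.1814]
eef_rot: [0.88, 0.476, 0.001, 0.002]
contact_force: [-1.3, 0.2, 5.1]
opening: 0.156
```

Emit:
carry_out([
  [0,0,0],
  [0,0,0],
  [0,0,0],
  [0,0,0],
  [0,0,0],
  [0,0,0],
], roll=[0,0,0,0,0,0], gripper=0.5)

```text
clock: 21.98
tool_pos: [0.4988, -0.1234, 0.1813]
eef_rot: [0.88, 0.476, 0.001, 0.002]
contact_force: [1.1, -0.3, -0.6]
opening: 0.502
```

```bash
python3 - <<'E'
from pose import *
w=snapshot("wrist");st=pose();save(w,"w12.png")
E
```

```text
TCP [ 0.4988 -0.1235  0.1813] yaw 56.82 z [ 0.0035 -0.0018 -1.    ] F [0.365  0.0058 0.088 ] M [-0.0165 -0.0053 -0.0056] q7 -0.932 t 22.03 op 0.5
```

View pics/w12.png

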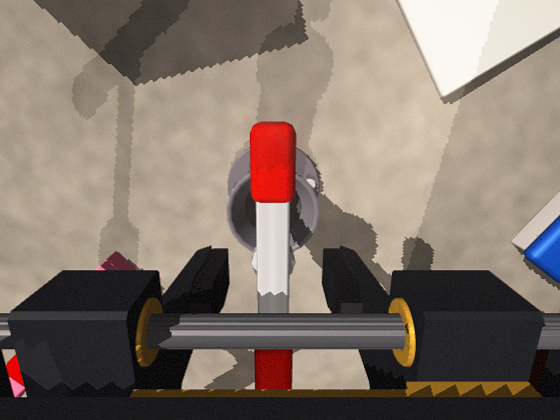

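The fingers are open (229 and 323) and the key stands free at column 274. Rising straight up.

Emit:
carry_out([
  [0,0,0.005],
  [0,0,0.015],
  [0,0,0.035],
  [0,0,0.06],
  [0,0,0.09],
  [0,0,0.12],
  [0,0,0.145],
  [0,0,0.155],
], roll=[0,0,0,0,0,0,0,0])

```text
clock: 22.7
tool_pos: [0.5003, -0.1231, 0.3406]
eef_rot: [0.88, 0.476, 0.004, 0.004]
contact_force: [0.8, 0.2, -0.1]
opening: 0.5
```

Emit:
carry_out([
  [-0.03,0.06,0],
  [-0.03,0.09,0],
  [-0.03,0.12,0],
  [-0.03,0.14,0],
  [-0.03,0.15,0],
  [-0.03,0.15,0],
], roll=[0,0,0,0,0,0])

```text
clock: 23.2
tool_pos: [0.4701, 0.029, 0.3408]
eef_rot: [0.878, 0.478, 0.004, 0.003]
contact_force: [0.1, -0.8, 0.3]
opening: 0.499
```

```bash
python3 - <<'E'
from pose import *
s=snapshot("scene");t=snapshot("top");pose()
save(s,"s13.png",(180,100,420,260),3);save(t,"t13.png",(150,170,380,320),3)
for p in(t,s):
    X=cloud(p,np.ones((420,560),bool))
    m=(np.hypot(X[:,0]-.4985,X[:,1]+.1238)<.075)&(abs(X[:,2]-.17)<.014);k=X[m];print(len(k),k.mean(0),np.percentile(k[:,2],[5,50,95]),cv2.minAreaRect((k[:,:2]*1000).astype(np.float32)))
E
```

```text
TCP [0.4703 0.0253 0.3403] yaw 56.75 z [ 0.0092 -0.0041 -0.9999] F [ 0.5462 -0.041  -0.4588] M [-0.0951 -0.0105  0.0027] q7 -1.067 t 23.3 op 0.497
327 [ 0.4968 -0.122   0.1758] [0.1646 0.1767 0.1814] ((497.8107604980469, -122.43132019042969), (131.14077758789062, 19.416099548339844), 56.92980194091797)
249 [ 0.5023 -0.1233  0.1736] [0.1619 0.176  0.1807] ((499.4109802246094, -123.06815338134766), (131.6300811767578, 19.902246475219727), 55.91059112548828)
```

View pics/s13.png

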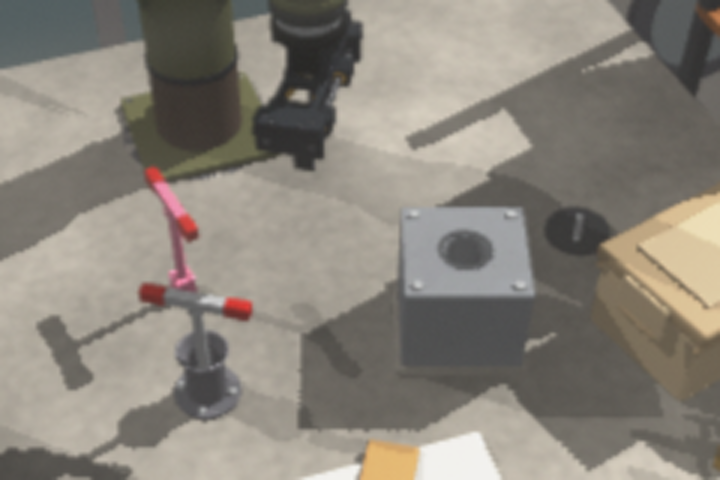

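View pics/t13.png

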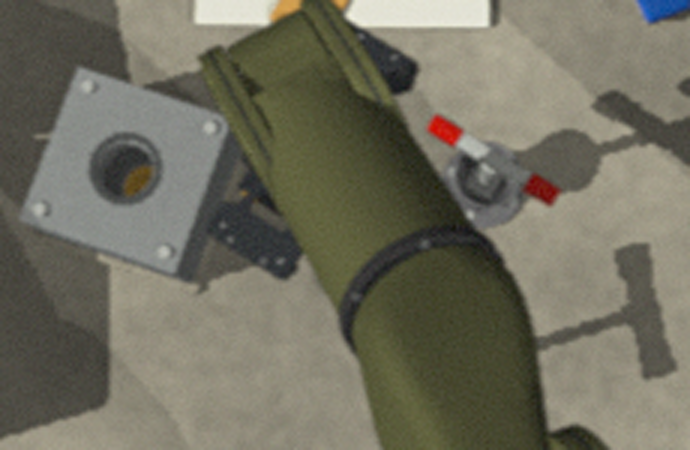

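```bash
python3 - <<'E'
from plant import *
print(finish_job(), status.get_state()["clock"])
E
```

```text
the job is handed in; nothing more can be done
the job is handed in; nothing more can be done
```

The valve is turned open against its stop, and the T-key is back in its holder, standing upright and let go. I handed the job in at about 23 s of the 67 s allowed.

**What I did:** I took the steel T-key and left the pink one alone. From the depth image I read the spindle's sides at about 21–22° and lined the key up to match. I then lowered it until it rested fully seated, with about 10 N of push. It turned anticlockwise at about 0.2 N m until the torque rose to 1.0 N m. I backed it off into the play and drew it out with only its weight on the wrist.

**Last checks:**
- **Key:** the bar is at the same place, height and angle as at the start, to within 1–2 mm and 1–2°.
- **Robot:** it is clear of everything and touching nothing.
- **Scene:** the pink key, shaft cover and valve box show in place in the last pictures; I did not re-check the other things one by one.

**Checks that disagreed:**
- **Spindle angle:** after drawing the key out, the spindle's sides showed at about 87°, a turn of about 66°. The bar had reached about 104° under load, which is some 8° more than the play explains, so I take it as give at the stop. I call the valve fully open because the torque reached five times its running value with almost no side force. I did not measure the opening angle directly.
- **Bar in the jaws:** it rocked about 3° in the pads at the stop and came back square when I backed off.

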